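Lay the wooden pen rest down with its hollows up

TASK

The wooden pen rest was left standing on its end. Tip it over its bottom edge onto its broad side, so that the face with the pen trough and the two dishes looks up and it lies flat on the desk near where it stood. Do not pick it up off the desk, and leave the pencil block and the card block standing where they are.

Things in the scene. Friction and masses are not known exactly. Their poses are not given: they have to be found in the camera images.
- pen_rest: wooden block 120 x 60 x 45 mm, 0.22 kg, standing on a 60 x 45 mm end on the desk or its 2 mm thick pad. One 120 x 60 face has 15 mm deep hollows (trough 84 x 16, two dishes 37 x 22), its last 18 mm at either end plain. Origin at the block's centre; +x points out of the hollowed face (22.5 mm away), toward the robot within 46 degrees; y along the 60; z along the 120, up. Pushed near its top it tips
- pencil_block: wooden pencil block of the same timber, 60 x 60 mm and 110 mm tall, upright, four round holes in its top, none in its sides; loose; origin at the centre of its underside, z up. Leave it alone.
- card_block: wooden card stand of the same timber, 50 x 85 mm and 75 mm tall, upright, two narrow slots in its top; loose; origin at the centre of its underside, z up, slots along its y. Leave it alone.
Things that resemble listed ones, but are neither listed nor needed, are in the scene too. What is shaped like the pen_rest but green is not meant.

How it is judged (in metres and radians):
At the end, for the whole second after the job is handed in: the pen rest lies still and flat on the desk, hollowed face up within 10 degrees, its centre (22 mm above the desk, at most 32) within 200 mm of where it was at the start (angle between pen_rest's own x axis and vertical below 0.175 rad and height (world z) of pen_rest between 0.015 and 0.032 m and distance of pen_rest from where it was at the start of the episode below 0.2 m and linear speed of pen_rest below 0.02 m/s); the robot touches nothing.
It fails at once if the pen rest is picked up off the desk (its centre rises above 100 mm; tipping takes it to 64 mm) (height (world z) of pen_rest above 0.1 m).
It fails at once if the pencil block is moved by more than 20 mm or knocked over (distance of pencil_block from where it was at the start of the episode above 0.02 m or angle between pencil_block's own z axis and vertical above 0.3 rad).
It fails at once if the card block is moved by more than 20 mm or knocked over (distance of card_block from where it was at the start of the episode above 0.02 m or angle between card_block's own z axis and vertical above 0.3 rad).
It also fails if it takes over 32 s, if anything falls off the work surface, if the arm or the gripper's body presses on something with over 40 N, if the wrist force passes 120 N, or if a joint passes its speed limit or range.

ROBOT

A 7-joint arm with a two-finger parallel gripper is mounted at the origin on a cart in front of the work surface, level with it; the furniture and walls round the work are solid. World frame = base frame: x ahead of the robot, y to its left, z up, the work surface at z = 0. Lengths are in mm, angles in rad, forces in N, time in s.
With the tool pointing down it reaches from about 400 to 875 mm from the base axis. Payload 6.5 kg.
Tool frame: the origin (TCP) lies on the centre line of the jaws, within the pads' length; the fingertips stand 22 mm ahead of it and the grasp point (between the pads) lies 3 mm ahead of it; z points along the fingers, y is the line along which they close (so a half turn about z gives the same grasp; the last joint's range is limited). The gripper opens to 88 mm and grips with 3 to 60 N. Pads are 18 mm wide; open, the fingers measure 123 mm over their backs; the gripper's body (75 mm by 187 mm) begins 45 mm behind the grasp point.
Start: joints at [1.08, 0.536, -0.004, 1.538, 0.003, 1.067, -0.071], TCP at [267.886, -592.222, 260.716] pointing down, gripper open.
Joint ranges: [-2.7, 2.7], [-0.37, 2.16], [-1.27, 1.26], [0.24, 2.4], [-1.31, 4.45], [0.19, 1.91], [-2.76, 2.76]. Speed limits (rad/s): [2.39, 2.39, 3.14, 3.14, 3.14, 3.14, 3.14].

INTERFACE

Orientations are given as [roll, pitch, yaw] about the fixed x, y, z axes, in that order (R = Rz(yaw) Ry(pitch) Rx(roll)).
In Python, from workcell import monitor, capture, workorder gives the robot as it stands. The module is installed in compiled form; this text tells all that it offers.
- The arm moves only by the shell command python3 -m crank 'ROWS' [OPENING] [FORCE]. ROWS is JSON, a list of rows, each a list of 4 numbers: the shift along the tool's x, y, z in mm, then the turn about the tool's z in rad. A call has 1 to 12 rows; each row is the pose to reach, as a shift and turn from the pose commanded when the call began, along the tool's axes at that moment; what a row does not reach only later rows make up. A row lasts 1/10 s, in which the tool goes at most 50 mm and 8.59 degrees, less where a joint would pass 70% of its speed; a pose out of reach is approached as far as the arm can. A call with a gripper value outside its range is refused whole. OPENING is the opening, from -1 (shut) to 1 (fully open), so that 0 is half open, set as the call begins (- or left out, the last holds). The fingers move at their own pace and stop on an object; FORCE is the grip in N (left out, the last holds). Time passes only in rows, so rows that repeat a pose let the fingers close. It gives the time, the measured TCP pose, the force, the opening and the grip force at its end, in the units of the state.
- monitor.read_state(): the state, without advancing time (a new reading comes with each control period).
- capture(name): name is "side" or "top" or "wrist"; returns a dict with "color" (400x640x3 uint8, blue, green, red), "range_z" (400x640 float32, mm along the optical axis (not along the pixel's ray), 0 where there is no reading), "fx", "fy", "cx", "cy" (pixels), "position" and "rotation" of the camera in the world. Camera axes: x right, y down, z forward; pixel columns grow to the right and rows downward; lengths in mm; the calibration is good to about 2 mm. A picture is of the moment at which its call begins.
- workorder.sign_off(): hands the job in; it is judged then, once.
The state is a dict: "t": time; "joint_pos": joint angles; "joint_vel": joint speeds; "joint_torque": joint torques, N m; "tcp_pos": TCP position; "tool_rot": TCP orientation; "ft_force": force on the tool from outside, world axes, zero at the start; "wrist_torque": the same for the moment, N m; "gripper_width": finger opening in mm; "finger_force": force on a finger pad.
Only numpy, scipy, OpenCV 4.12 (cv2) and the standard library are available. Lean on these libraries where they do the work, as an engineer would, in place of code of your own. Each camera call takes 0.05 s, during which the arm holds its last target. There are 200 camera calls.

## Working session

There is one attempt and no reset: what is moved stays moved. The work goes in short steps, Python scripts to look and compute and a shell command to move; the robot and the scene stay as the last step left them, time stands still between calls to the robot, and variables do not carry over. Pictures are saved under pics/ and viewed, at most 10 in all, crops included, and the job is handed in when it is done.

```bash
mkdir -p pics; cat > h.py <<'E'
import numpy as np, cv2
from workcell import monitor, capture, workorder
def pts(c):
    v,u=np.mgrid[0:400,0:640]; z=c["range_z"]
    p=np.stack([(u-c["cx"])/c["fx"]*z,(v-c["cy"])/c["fy"]*z,z],-1)
    return p@np.array(c["rotation"]).T+np.array(c["position"])
E
python3 - <<'E'
from h import *
s=monitor.read_state(); print(s["t"],s["tcp_pos"],s["tool_rot"])
for n in("top","side"):
    c=capture(n); cv2.imwrite(f"pics/{n}0.png",c["color"]); np.savez(f"{n}0.npz",**c)
    print(n,c["position"],c["rotation"],c["fx"],c["range_z"].max())
E
```

```text
0.0 [ 267.64643274 -591.68550279  259.81587344] [-3.13980462e+00  1.13063668e-04  4.24904440e-01]
top [ 250.95225439   -7.85241605 1340.63349701] [-3.00359415  0.0108979  -1.59174164] 463.64233026584867 2185.704
side [ 246.79420017 1083.85405133  503.07221459] [-1.93786905  0.01064892 -2.95378478] 489.2876667074924 3002.9119
```

View pics/top0.png

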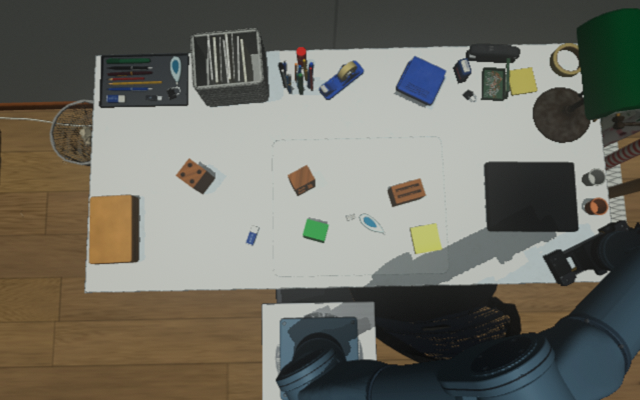

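View pics/side0.png

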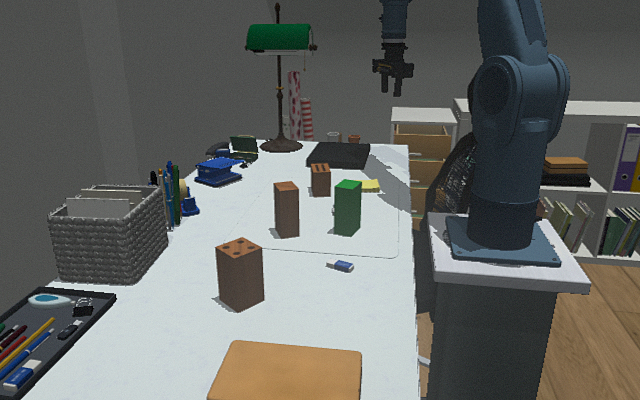

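```bash
cat >> h.py <<'E'
from scipy.spatial.transform import Rotation as Ro
def pts(c):
    v,u=np.mgrid[0:400,0:640]; z=c["range_z"]
    p=np.stack([(u-c["cx"])/c["fx"]*z,(v-c["cy"])/c["fy"]*z,z],-1)
    return p@Ro.from_euler("xyz",c["rotation"]).as_matrix().T+np.array(c["position"])
def load(n): return dict(np.load(n))
E
python3 - <<'E'
from h import *
c=load("top0.npz");P=pts(c)
print(P[150,350],P[260,350])
for n,(u,v),lo,hi in[("pen",(302,180),108,135),("green",(316,230),108,135),("pencil",(195,176),98,125),("card",(407,192),64,90),("green low",(316,230),15,60)]:
    m=np.zeros((400,640),bool);m[v-30:v+30,u-30:u+30]=1
    m&=(P[...,2]>lo)&(P[...,2]<hi);q=P[m]
    r=cv2.minAreaRect(q[:,:2].astype(np.float32)); print(n,m.sum(),np.round(np.median(q,0),1),np.round(q.mean(0),1),np.round(r[0]),np.round(r[1]),r[2]); print(cv2.boxPoints(r).round())
t=c["color"][140:260,160:440];s=load("side0.npz")["color"][150:320,200:390]
t=cv2.resize(t,(700,300),interpolation=2);s=cv2.resize(s,None,fx=1.7,fy=1.7,interpolation=2)
o=np.zeros((595,700,3),np.uint8);o[:300]=t;o[300:300+s.shape[0],:s.shape[1]]=s;cv2.imwrite("pics/crop.png",o)
E
```

```text
[ 5.89911025e+02 -1.06911080e+02 -4.10351990e-01] [266.53286931 -96.55922856   1.54479463]
pen 393 [488.   35.1 122.3] [488.3  34.5 121.8] [489.  35.] [46. 60.] 27.387561798095703
[[455.  51.]
 [483.  -2.]
 [524.  19.]
 [496.  72.]]
green 396 [347.5  -1.4 122.2] [346.9  -0.9 122.2] [347.  -1.] [60. 45.] 73.48519897460938
[[317. -23.]
 [361. -36.]
 [378.  21.]
 [334.  34.]]
pencil 480 [508.6 332.8 109.7] [508.7 333.  109.4] [509. 333.] [62. 60.] 52.833091735839844
[[467. 327.]
 [515. 291.]
 [552. 340.]
 [504. 376.]]
card 494 [ 452.1 -257.4   77.3] [ 451.9 -257.4   76.8] [ 453. -258.] [51. 87.] 14.625831604003906
[[ 417. -222.]
 [ 439. -307.]
 [ 488. -294.]
 [ 466. -209.]]
green low 19 [325.5   2.3  41.2] [325.5   2.6  39.7] [325.   3.] [57.  8.] 81.95024108886719
[[317. -25.]
 [326. -26.]
 [333.  30.]
 [325.  32.]]
```

View pics/crop.png

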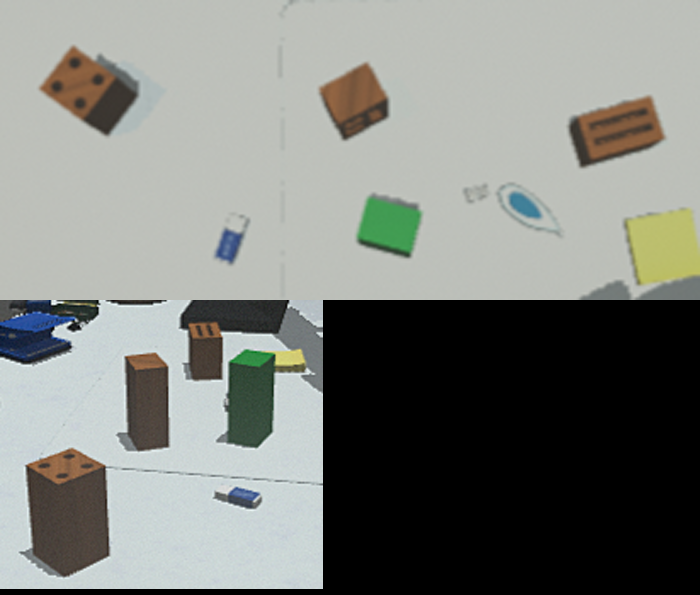

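Candidates in the top view are brown with four holes (195,176) = pencil block, brown with two slots (407,192) = card block, green (316,230) = not meant, and brown with a plain top (302,180). The last one is the pen rest: it measures 60x46 and 122 tall, and the crop shows the hollows on its robot-facing side. Its +x is about (-0.88,-0.47), so I must push it near the top along (+0.88,+0.47), away from the robot. The far side is clear.

```bash
python3 -m crank '[[259,-203,0,0],[259,-203,0,0],[259,-203,0,0],[259,-203,0,0],[259,-203,0,0],[259,-203,0,0],[259,-203,0,0],[392,-476,0,-0.062],[392,-476,0,-0.062],[392,-476,0,-0.062],[392,-476,0,-0.062],[392,-476,0,-0.062]]' -1; python3 -m crank '[[0,0,0,0],[0,0,0,0]]'
```

```text
t: 1.3
tcp_pos: [426.8, -48.8, 260.7]
tool_rot: [3.141, 0.0, 0.486]
ft_force: [2.0, -0.2, 0.9]
gripper_width: 0.5
finger_force: 0.0
t: 1.5
tcp_pos: [427.2, -50.0, 260.6]
tool_rot: [3.142, 0.0, 0.49]
ft_force: [-0.1, 0.0, 0.8]
gripper_width: 0.2
finger_force: 0.0
```

```bash
python3 -m crank '[[27,-46,0,0],[27,-46,0,0],[27,-46,50,0],[27,-46,90,0],[27,-46,115,0],[27,-46,135,0],[27,-46,135,0],[27,-46,135,0]]'; python3 - <<'E'
from h import *
c=capture("side");t=capture("top")
cv2.imwrite("pics/pre.png",np.vstack([cv2.resize(c["color"][130:260,230:410],(450,325)),cv2.resize(t["color"][130:230,250:430],(450,250))]))
E
```

```text
t: 2.3
tcp_pos: [429.7, 1.5, 125.8]
tool_rot: [3.142, 0.001, 0.485]
ft_force: [0.0, 0.4, 0.3]
gripper_width: 0.4
finger_force: 0.0
```

View pics/pre.png

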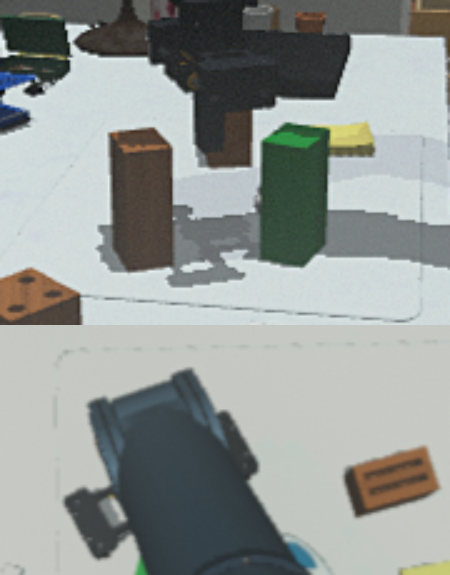

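The picture shows the fingers hanging at about (215,150) in the upper crop. They are between the pen rest (140,200) and the green block (295,195), level with the pen rest's top. I'll push slowly.

```bash
python3 -m crank '[[10,0,0,0],[20,0,0,0],[26,0,0,0],[31,0,0,0],[36,0,0,0],[41,0,0,0],[46,0,0,0],[51,0,0,0],[56,0,0,0]]'; python3 - <<'E'
from h import *
c=capture("side")
cv2.imwrite("pics/push.png",cv2.resize(c["color"][130:260,230:410],(450,325)))
E
```

```text
t: 3.3
tcp_pos: [479.5, 29.0, 125.7]
tool_rot: [-3.142, 0.0, 0.487]
ft_force: [-0.0, -0.4, 0.3]
gripper_width: 0.2
finger_force: 0.1
```

View pics/push.png

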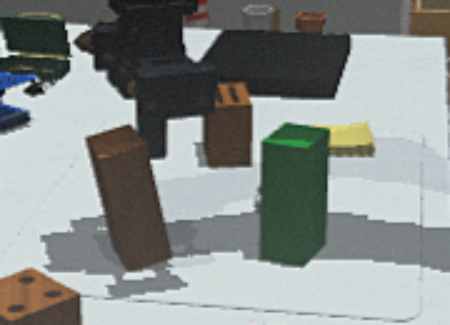

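The block (125,200) is tipping about its far bottom edge and isn't sliding. I'll keep pushing.

```bash
python3 -m crank '[[6,0,0,0],[12,0,0,0],[18,0,0,0],[24,0,0,0],[30,0,0,0],[36,0,0,0],[40,0,0,0],[40,0,0,0],[40,0,0,0],[40,0,0,0]]'; python3 - <<'E'
from h import *
c=capture("side")
cv2.imwrite("pics/push2.png",cv2.resize(c["color"][130:260,200:410],(525,325)))
E
```

```text
t: 4.35
tcp_pos: [514.2, 47.4, 125.7]
tool_rot: [3.142, 0.0, 0.487]
ft_force: [1.1, -0.5, 0.1]
gripper_width: 0.0
finger_force: 0.0
```

View pics/push2.png

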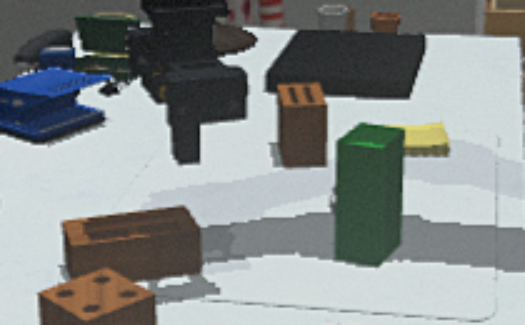

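The pen rest (130,240) lies flat with its trough up, and the pencil, card and green blocks are still standing. I'll retreat upward and to the side, then check from above.

```bash
python3 -m crank '[[0,0,-40,0],[0,0,-80,0],[-20,40,-110,0],[-40,80,-130,0],[-60,120,-130,0],[-80,160,-130,0],[-80,200,-130,0],[-80,240,-130,0],[-80,240,-130,0],[-80,240,-130,0]]'; python3 - <<'E'
from h import *
c=capture("top");P=pts(c)
cv2.imwrite("pics/end.png",c["color"])
for n,lo,hi,box in[("pen",35,60,(480,660,0,160)),("pencil",98,125,(440,580,270,400))]:
    m=(P[...,2]>lo)&(P[...,2]<hi)&(P[...,0]>box[0])&(P[...,0]<box[1])&(P[...,1]>box[2])&(P[...,1]<box[3])
    q=P[m];print(n,len(q),np.median(q,0),cv2.minAreaRect(q[:,:2].astype(np.float32)))
    A=np.c_[q[:,:2],np.ones(len(q))];print(np.linalg.lstsq(A,q[:,2],rcond=None)[0])
E
```

```text
t: 5.4
tcp_pos: [555.7, -202.3, 255.3]
tool_rot: [-3.141, 0.0, 0.485]
ft_force: [0.0, -0.6, 0.3]
gripper_width: 0.2
finger_force: 0.0
pen 607 [558.98389821  73.4386277   46.72156864] ((563.2958374023438, 73.59739685058594), (122.07721710205078, 60.18437957763672), 27.872522354125977)
[4.29182549e-03 6.93502189e-03 4.31166626e+01]
pencil 476 [508.54549818 332.44155215 109.7511014 ] ((509.4916687011719, 333.5976867675781), (62.4421272277832, 60.17201614379883), 53.181114196777344)
[1.21005406e-02 1.67395093e-02 9.78083172e+01]
```

View pics/end.png

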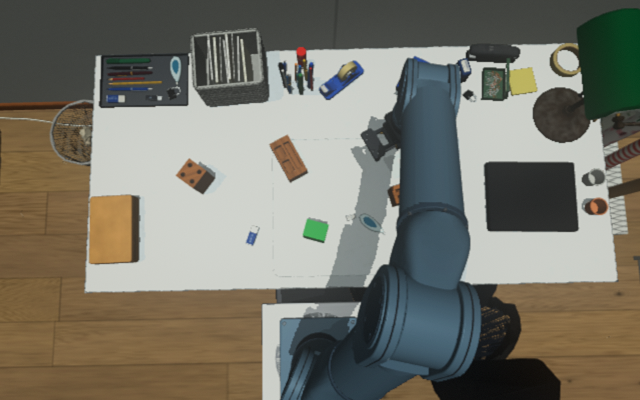

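The pen rest (289,158) lies flat with its trough and dishes up. It measures 122x60 with its top at 47 mm and a tilt below 1 degree, and its centre moved about 84 mm. The pencil block hasn't moved, and the arm is clear.

```bash
python3 -c "
from workcell import workorder
print(workorder.sign_off())"
```

```text
the job is handed in; nothing more can be done
None
```

I tipped the pen rest over its far bottom edge: it lies flat with the trough and dishes up, about 84 mm from where it stood; the pencil block measured unmoved, the card block still stood after the tip (not re-measured), and the job is handed in (no verdict was returned).

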